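# Let the wide boat winch run back

### The job

Two hand winches stand on the workshop bench, each wound up and held by its ratchet pawl. On the winch with the wide drum, lift the pawl by its ball knob clear of the toothed wheel, keep it up until the drum has turned all the way back and stopped by itself, then let the pawl drop back between the teeth and let go. Leave the narrow winch wound up.

Things in the scene. Friction and masses are not known exactly. Their poses are not given: they have to be found in the camera images.
- wide_knob (a point): Centre of the black ball (26 mm) on the pawl of the winch with the wide drum (90 mm between grey cheeks), 205 mm above the bench on an 8 mm stem; the pawl bar's top is 42 mm below it and all else of the winch is under 175 mm. Axes, turning with the pawl: z up; x from ball towards pivot; y along the pivot. The pivot is 110 mm along +x and 48 mm below. Toothed wheel (106 mm) below the pawl.
- wide_pawl (a joint): Hinge of that pawl (rad): 0 = down in the teeth, grows when lifted, stop at 0.75. Its nose is clear of the teeth from about 0.14. The ball travels on an arc about the pivot: at 0.3 rad it is 30 mm higher and 19 mm further along x. Lifting takes 1 to 4 N; let go at any height, the pawl (about 0.16 kg) falls back by its weight.
- wide_drum (a joint): Turn of the wide drum with its toothed wheel (rad): about 2.24 held by the pawl at the start, 0 = run back against its stop. An inner spring drives it: with the pawl clear it turns back by itself in about 3 s. If the pawl comes down early, the next of the 8 teeth (0.785 rad apart) catches on it.
- narrow_drum (a joint): Turn of the drum of the other, narrow winch (drum 35 mm long, otherwise alike), same meaning: about 2.24 at the start, and it must stay there.

How it is judged (in metres and radians):
On the way, in this order (a step that is already met when the one before it is completed fails the run):
1. the pawl of the wide winch is lifted clear of its teeth (value of joint wide_pawl above 0.1 rad), for 0.2 s.
2. with that pawl up, the drum has turned all the way back (value of joint wide_pawl above 0.1 rad and value of joint wide_drum below 0.1 rad), for 0.1 s.
At the end, for the whole second after the job is handed in: The wide winch's pawl is down between the teeth (within 0.06 rad of fully down), its drum is run back to its stop (within 0.1 rad) and still, and the narrow winch's drum is still wound up (above 2.0 rad) (value of joint wide_pawl below 0.06 rad and value of joint wide_drum below 0.1 rad and velocity of joint wide_drum between -0.1 and 0.1 rad/s and value of joint narrow_drum above 2 rad); the robot touches nothing.
It fails at once if the narrow winch is let run back (value of joint narrow_drum below 2 rad).
It also fails if it takes over 35 s, if anything falls off the work surface, if the arm or the gripper's body presses on something with over 40 N, if the wrist force passes 120 N, or if a joint passes its speed limit or range.

### The arm

A 6-joint arm with a two-finger parallel gripper is mounted at the origin on the work surface. World frame = base frame: x ahead of the robot, y to its left, z up, the work surface at z = 0. Lengths are in mm, angles in rad, forces in N, time in s.
With the tool pointing down it reaches from about 325 to 900 mm from the base axis. Payload 3.5 kg.
Tool frame: the origin (TCP) lies at the very end of the fingers, on their centre line; the grasp point (between the pads) lies 19 mm behind it (robot.grip_point_offset is the z of the grasp point in the tool frame, in mm); z points along the fingers, y is the line along which they close (so a half turn about z gives the same grasp; the last joint's range is limited). The gripper opens to 85 mm and grips with 20 to 120 N. Pads are 22 mm wide; open, the fingers measure 114 mm over their backs; the gripper's body (76 mm by 85 mm) begins 54 mm behind the grasp point. The pads swing forward as they close: fully open they stand 13 mm farther back than shut.
Start: joints at [1.022, 0.276, -0.026, 1.268, 0, 1.467], TCP at [269.493, 563.911, 231.313] pointing down, gripper open.
Joint ranges: [-3.12, 3.12], [-0.85, 1.88], [-1.08, 1.24], [-1.95, 2.15], [-1.57, 1.53], [-3.14, 3.14]. Speed limits (rad/s): [2.57, 2.57, 3.14, 3.14, 3.14, 3.14].

### API

Orientations are given as a 3x3 rotation matrix whose columns are the frame's x, y, z axes.
In Python, from cell import observe, capture, robot, spot_in gives the robot as it stands.
- The arm moves only by the tool move_arm, never from a script. Its argument "deltas" is a list of rows, each an object of numbers: "rx", "ry", "rz": the turn, a rotation vector about the world's x, y, z in units of 45 degrees (1.0 is 45 degrees); "tx", "ty", "tz": the shift along the world's x, y, z in units of 0.1 m (1.0 is 0.1 m); "jaw": the closure, from 0 (fully open) to 1 (shut). In form: [{"rx": .., "ry": .., "rz": .., "tx": .., "ty": .., "tz": .., "jaw": ..}, ...]. A call has 1 to 5 rows; each row shifts and turns the commanded pose from where the row before left it; what a row does not reach is not made up. A row lasts 1/10 s, in which the tool goes at most 50 mm and 8.59 degrees, less where a joint would pass 70% of its speed; a pose out of reach is approached as far as the arm can. A call with a number of a shift or a turn outside -1 to 1 is refused whole. A call with a gripper value outside its range is refused whole. The fingers move at their own pace and stop on an object; "force" is the grip in N (left out, the last holds). Time passes only in rows, so rows that do not move let the fingers close. It gives the time, the measured TCP pose, the force, the opening and the grip force at its end, in the units of the state.
- observe(): the state, without advancing time (a new reading comes with each control period).
- capture(name): name is "side" or "top" or "wrist"; returns a dict with "pixels" (384x512x3 uint8, red, green, blue), "fovy" (degrees; the focal length in pixels is half the picture's height over the tangent of half this angle, whatever the lens; pixels are square), "cx", "cy" (the principal point, pixels), "view" (4x4, takes a point from world to camera coordinates). Camera axes: x right, y down, z forward; pixel columns grow to the right and rows downward; lengths in mm; the calibration is good to about 2 mm. A picture is of the moment at which its call begins. There is no depth.
- robot.close_job(): hands the job in; it is judged then, once.
Trained networks look in a picture, given as the dict that the camera call returned (one of the last four; its "shot" number tells which), for a name from the list of things; names that differ only in an ending like _2 or _b are one class to them, and where a whole thing is asked for, a point or a joint stands for the part that bears it (a point fixed in the world has none). Each returns a list of dicts, best first, with "score" (0 to 1); they miss things now and then, are a little off and sometimes report something else, mostly with a low value. They report only what shows in the picture. A call takes as long as a camera call.
- spot_in(thing, picture): "rect" ([left, top, right, bottom] in pixels, round what is visible of it).
The state is a dict: "clock": time; "joint_pos": joint angles; "joint_velocities": joint speeds; "joint_efforts": joint torques, N m; "tool_pos": TCP position; "tool_rot": TCP orientation; "wrist_force": force on the tool from outside, world axes, zero at the start; "torque": the same for the moment, N m; "grip_width": finger opening in mm; "grip_force": force on a finger pad.
Only numpy, scipy, OpenCV 4.12 (cv2) and the standard library are available. Lean on these libraries where they do the work, as an engineer would, in place of code of your own. Each camera call takes 0.05 s, during which the arm holds its last target. There are 200 camera calls.

## Working session

There is one attempt and no reset: what is moved stays moved. The work goes in short steps, Python scripts to look and compute and a tool call to move; the robot and the scene stay as the last step left them, time stands still between calls to the robot, and variables do not carry over. Pictures are saved under pics/ and viewed, at most 10 in all, crops included, and the job is handed in when it is done.

Besides the shell and the picture viewer there is one more tool, called after "Call:" by a JSON object that holds its "api" and its "payload", one argument or row to a line. move_arm: Moves the arm, as the interface text tells. Its arguments: {"type":"object","properties":{"deltas":{"type":"array"},"force":{"type":"number"}},"required":["deltas"]}

```bash
mkdir -p pics
cat > h.py <<'E'
import numpy as np,cv2
from cell import observe,capture,robot,spot_in
def cam(p):
    f=p["pixels"].shape[0]/2/np.tan(np.radians(p["fovy"])/2); return f,np.array(p["view"])
def atz(p,u,v,z):
    f,V=cam(p); R=V[:3,:3]; c=-R.T@V[:3,3]
    d=R.T@np.array([(u-p["cx"])/f,(v-p["cy"])/f,1]); return c+d*(z-c[2])/d[2]
def proj(p,X):
    f,V=cam(p); q=V[:3,:3]@np.array(X)+V[:3,3]; return p["cx"]+f*q[0]/q[2],p["cy"]+f*q[1]/q[2]
def save(p,n,box=None,k=1):
    im=p["pixels"][:,:,::-1]
    if box: im=im[box[1]:box[3],box[0]:box[2]]
    cv2.imwrite("pics/"+n,cv2.resize(im,None,fx=k,fy=k))
E
python3 - <<'E'
from h import *
ps=[capture("top"),capture("side")]
for n,p in zip(("top","side"),ps):
    save(p,n+"1.png",k=1.5)
    for t in("wide_knob","wide_drum","narrow_drum","wide_pawl"):
        for s in spot_in(t,p)[:3]:
            r=s["rect"];u,v=(r[0]+r[2])/2,(r[1]+r[3])/2
            print(n,t,round(s["score"],2),np.round(r),np.round(atz(p,u,v,205)))
print(observe()["clock"],robot.grip_point_offset)
E
```

```text
top wide_knob 0.89 [178. 145. 190. 208.] [558. 236. 205.]
top wide_drum 0.87 [181. 168. 247. 208.] [530. 169. 205.]
top wide_pawl 0.62 [182. 148. 188. 200.] [564. 233. 205.]
top wide_pawl 0.22 [333. 183. 383. 221.] [ 495. -151.  205.]
side wide_knob 0.61 [184. 240. 270. 279.] [550. 273. 205.]
side wide_drum 0.9 [206. 235. 265. 315.] [529. 304. 205.]
side narrow_drum 0.92 [266. 157. 306. 196.] [485.  23. 205.]
side wide_pawl 0.7 [184. 242. 263. 279.] [554. 277. 205.]
0.5 -18.700000000000003
```

View pics/top1.png

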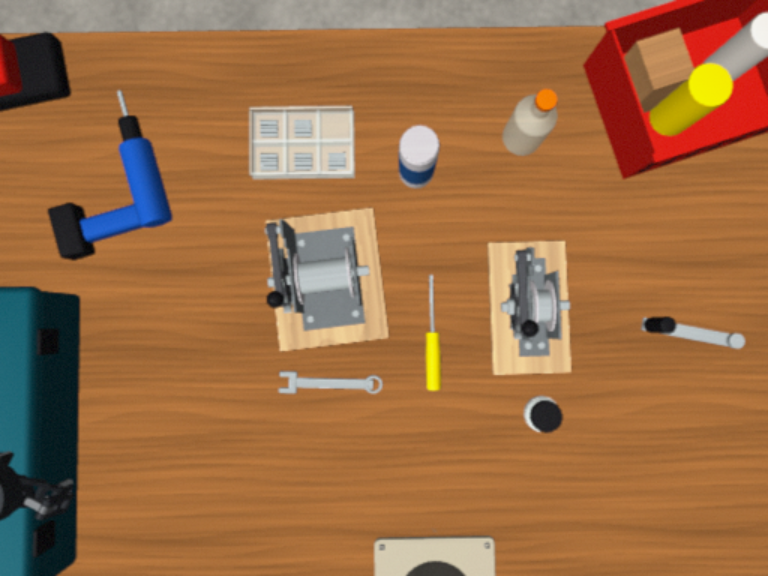

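View pics/side1.png

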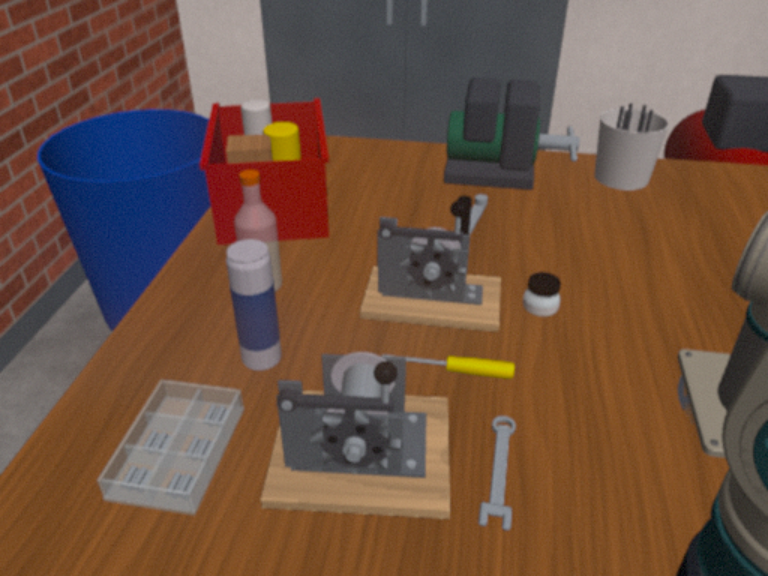

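Top view: the wide winch is at left with its ball at about (183,199) and its pivot end up at (182,150). The narrow winch is at right. In the side view the wide winch's ball is at about (257,249).

Run:
```python
from h import *
from scipy.optimize import least_squares
T,S=capture("top"),capture("side")
def dark(p,u,v,r=12):
    im=p["pixels"].max(2)[v-r:v+r+1,u-r:u+r+1]; m=(im<45).astype(np.uint8)
    n,l,st,c=cv2.connectedComponentsWithStats(m); i=1+np.argmax(st[1:,4]); print(st[i]); return c[i]+[u-r,v-r]
t=dark(T,183,199);s=dark(S,257,249);print(t,s)
print(atz(T,*t,205),atz(S,*s,205))
r=least_squares(lambda X:np.r_[np.array(proj(T,X))-t,np.array(proj(S,X))-s],[560,200,205]);print(r.x,r.fun)
print("pivot~",atz(T,182,150,157),"base edge",atz(T,278/1.5,350/1.5,20),atz(T,265/1.5,221/1.5,20))
save(T,"t2.png",(160,130,270,240),5);save(S,"s2.png",(170,220,320,350),5)
```

```text
[ 8  7 10 10 76]
[ 8 13 10  6 19]
[183.69736842 198.78947368] [256.68421053 252.52631579]
[508.30882483 236.26356339 205.        ] [505.80459728 249.68955784 205.        ]
[508.08156397 238.02898723 193.81902414] [ 0.03698939  0.2909405  -0.21304169 -0.01731055]
pivot~ [624.08253951 247.75024185 157.        ] base edge [425.9124528  262.88939852  20.        ] [650.42641782 284.73226828  20.        ]
```

View pics/t2.png

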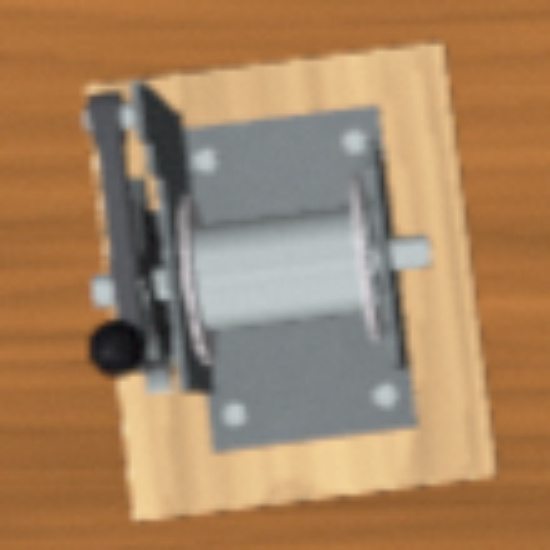

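Run:
```python
from h import *
S=capture("side");print(proj(S,[508.3,236.3,205]))
o=observe();print(np.round(o["tool_pos"],1),np.round(o["tool_rot"],3),o["clock"],o["grip_width"])
```

```text
(np.float64(256.54293805268503), np.float64(246.7094612740867))
[269.5 564.  231.3] [[-0.902  0.431  0.   ]
 [ 0.431  0.902  0.   ]
 [-0.     0.    -1.   ]] 0.65 85.42775766500007
```

View pics/s2.png

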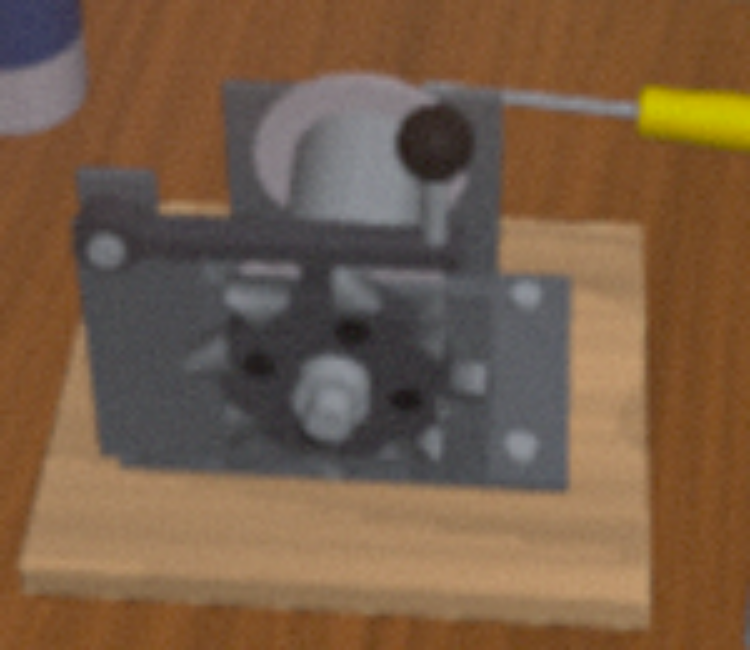

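Side crop: the ball centre is at (256.8,248.4). My 3D estimate of (508,236,205) projects to within 2 px of it, and the pawl axis is turned about +0.097 rad. Moving above the ball.

Call:
{"api": "move_arm", "payload": {
  "deltas": [
    {"tx": 0.24,"ty": -0.33,"tz": 0.06,"rz": 0.14,"jaw": 0},
    {"tx": 0.24,"ty": -0.33,"tz": 0.06,"rz": 0.14,"jaw": 0},
    {"tx": 0.24,"ty": -0.33,"tz": 0.06,"rz": 0.14,"jaw": 0},
    {"tx": 0.24,"ty": -0.33,"tz": 0.06,"rz": 0.14,"jaw": 0},
    {"tx": 0.24,"ty": -0.33,"tz": 0.06,"rz": 0.13,"jaw": 0}
  ],
  "force": 30
}}

```text
$.deltas[0]: bad value
```

Call:
{"api": "move_arm", "payload": {
  "deltas": [
    {"tx": 0.24,"ty": -0.33,"jaw": 0},
    {"tx": 0.24,"ty": -0.33,"jaw": 0},
    {"tx": 0.24,"ty": -0.33,"jaw": 0},
    {"tx": 0.24,"ty": -0.33,"jaw": 0.3},
    {"tx": 0.24,"ty": -0.33,"jaw": 0.3}
  ]
}}

```text
$.deltas[0]: bad value
```

Call:
{"api": "move_arm", "payload": {
  "deltas": [
    {"jaw": 0.3},
    {"jaw": 0.3}
  ]
}}

```text
$.deltas[0]: bad value
```

Run:
```python
from h import *
W=capture("wrist");o=observe();print(np.round(o["tool_pos"],1),np.round(o["tool_rot"],3),o["clock"],o["grip_width"])
print(proj(W,[508.3,236.3,205]),proj(W,o["tool_pos"]))
im=W["pixels"].copy();u,v=map(int,proj(W,[508.3,236.3,205]));cv2.circle(im,(u,v),3,(255,0,0),-1)
W["pixels"]=im;save(W,"w1.png",k=1.5)
```

```text
[269.5 563.9 231.3] [[-0.902  0.431  0.   ]
 [ 0.431  0.902  0.   ]
 [ 0.     0.    -1.   ]] 0.7 85.87127272834269
(np.float64(34.50183126384823), np.float64(609.0746147254061)) (np.float64(256.9953235139965), np.float64(246.6439979322003))
```

View pics/w1.png

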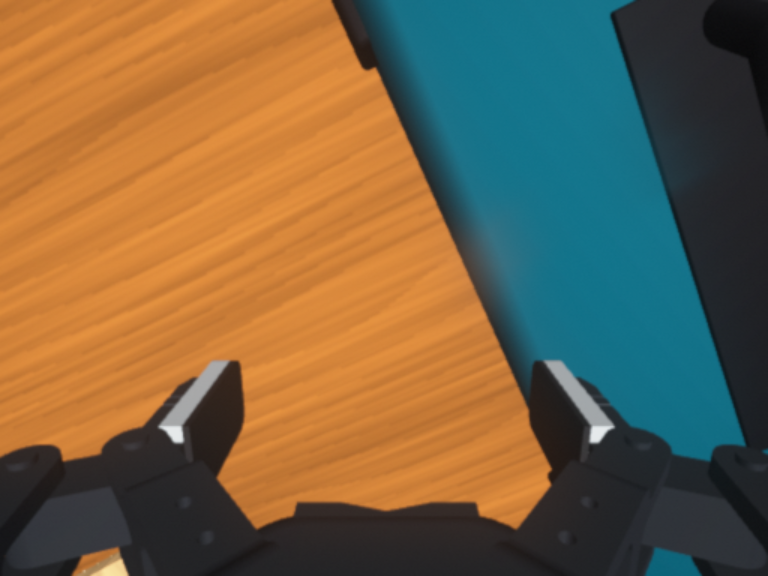

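The arm did not move: the moves were refused, probably because each row needs all its fields. The wrist view shows only the bench and the teal box.

Call:
{"api": "move_arm", "payload": {
  "deltas": [
    {"rx": 0,"ry": 0,"rz": 0.14,"tx": 0.24,"ty": -0.33,"tz": 0.06,"jaw": 0},
    {"rx": 0,"ry": 0,"rz": 0.14,"tx": 0.24,"ty": -0.33,"tz": 0.06,"jaw": 0},
    {"rx": 0,"ry": 0,"rz": 0.14,"tx": 0.24,"ty": -0.33,"tz": 0.06,"jaw": 0},
    {"rx": 0,"ry": 0,"rz": 0.14,"tx": 0.24,"ty": -0.33,"tz": 0.06,"jaw": 0},
    {"rx": 0,"ry": 0,"rz": 0.13,"tx": 0.24,"ty": -0.33,"tz": 0.06,"jaw": 0}
  ],
  "force": 30
}}

```text
clock: 1.2
tool_pos: [390.2, 397.6, 261.8]
tool_rot: [[-0.995, -0.101, 0.0], [-0.101, 0.995, 0.0], [-0.0, 0.0, -1.0]]
wrist_force: [-0.2, -0.4, 0.5]
grip_width: 85.2
grip_force: 0.0
```

Call:
{"api": "move_arm", "payload": {
  "deltas": [
    {"rx": 0,"ry": 0,"rz": 0,"tx": 0.24,"ty": -0.32,"tz": 0,"jaw": 0},
    {"rx": 0,"ry": 0,"rz": 0,"tx": 0.24,"ty": -0.32,"tz": 0,"jaw": 0},
    {"rx": 0,"ry": 0,"rz": 0,"tx": 0.24,"ty": -0.32,"tz": 0,"jaw": 0},
    {"rx": 0,"ry": 0,"rz": 0,"tx": 0.24,"ty": -0.32,"tz": 0,"jaw": 0},
    {"rx": 0,"ry": 0,"rz": 0,"tx": 0.22,"ty": -0.33,"tz": 0,"jaw": 0}
  ]
}}

```text
clock: 1.7
tool_pos: [508.5, 236.5, 261.5]
tool_rot: [[-0.995, -0.096, 0.001], [-0.096, 0.995, 0.0], [-0.001, 0.0, -1.0]]
wrist_force: [0.9, -0.7, 0.3]
grip_width: 85.6
grip_force: 0.0
```

Call:
{"api": "move_arm", "payload": {
  "deltas": [
    {"rx": 0,"ry": 0,"rz": 0,"tx": 0,"ty": 0,"tz": 0,"jaw": 0}
  ]
}}

```text
clock: 1.8
tool_pos: [510.0, 234.6, 261.4]
tool_rot: [[-0.996, -0.091, 0.002], [-0.091, 0.996, -0.001], [-0.001, -0.001, -1.0]]
wrist_force: [-0.6, 0.7, -0.1]
grip_width: 85.1
grip_force: 0.0
```

Run:
```python
from h import *
W=capture("wrist");o=observe();print(np.round(o["tool_pos"],1),np.round(o["tool_rot"],3),o["clock"],o["grip_width"])
u,v=map(int,proj(W,[508.3,236.3,205]));print(u,v)
for s in spot_in("wide_knob",W)[:2]: print(s)
im=W["pixels"].copy();cv2.circle(im,(u,v),2,(255,0,0),-1)
W["pixels"]=im;save(W,"w2.png",k=1.5)
```

```text
[508.6 236.2 261.3] [[-0.996 -0.092  0.   ]
 [-0.092  0.996  0.   ]
 [-0.     0.    -1.   ]] 1.85 85.24919009878575
259 205
{'rect': [244.5, 168.8, 283.8, 318.2], 'score': 0.78}
```

View pics/w2.png

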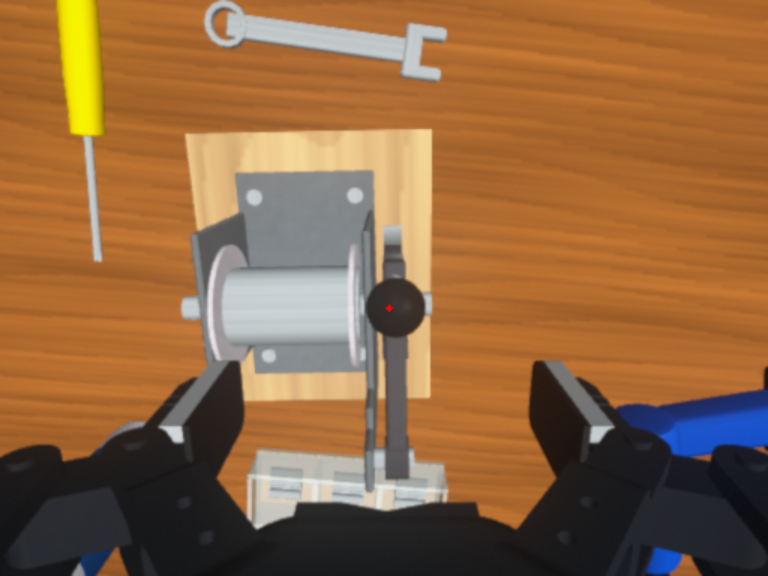

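Wrist view: the ball is centred at (264,205) px, about 3 mm towards +y of my estimate. The pawl is aligned with the tool. I'll shift +2.5 mm in y, descend and grip.

Call:
{"api": "move_arm", "payload": {
  "deltas": [
    {"rx": 0,"ry": 0,"rz": 0,"tx": 0,"ty": 0.025,"tz": -0.25,"jaw": 0},
    {"rx": 0,"ry": 0,"rz": 0,"tx": 0,"ty": 0,"tz": -0.25,"jaw": 0},
    {"rx": 0,"ry": 0,"rz": 0,"tx": 0,"ty": 0,"tz": -0.24,"jaw": 0},
    {"rx": 0,"ry": 0,"rz": 0,"tx": 0,"ty": 0,"tz": 0,"jaw": 0},
    {"rx": 0,"ry": 0,"rz": 0,"tx": 0,"ty": 0,"tz": 0,"jaw": 0.5}
  ],
  "force": 30
}}

```text
clock: 2.4
tool_pos: [506.6, 241.3, 187.4]
tool_rot: [[-0.995, -0.098, -0.001], [-0.098, 0.995, -0.0], [0.001, -0.0, -1.0]]
wrist_force: [0.2, -0.3, 0.3]
grip_width: 73.1
grip_force: 0.0
```

Call:
{"api": "move_arm", "payload": {
  "deltas": [
    {"rx": 0,"ry": 0,"rz": 0,"tx": 0,"ty": 0,"tz": 0,"jaw": 1},
    {"rx": 0,"ry": 0,"rz": 0,"tx": 0,"ty": 0,"tz": 0,"jaw": 1},
    {"rx": 0,"ry": 0,"rz": 0,"tx": 0,"ty": 0,"tz": 0,"jaw": 1},
    {"rx": 0,"ry": 0,"rz": 0,"tx": 0,"ty": 0,"tz": 0,"jaw": 1},
    {"rx": 0,"ry": 0,"rz": 0,"tx": 0,"ty": 0,"tz": 0,"jaw": 1}
  ]
}}

```text
clock: 2.9
tool_pos: [508.6, 238.5, 189.1]
tool_rot: [[-0.995, -0.095, 0.003], [-0.095, 0.995, -0.004], [-0.003, -0.005, -1.0]]
wrist_force: [0.2, -6.8, 5.4]
grip_width: 24.0
grip_force: 29.1
```

Call:
{"api": "move_arm", "payload": {
  "deltas": [
    {"rx": 0,"ry": 0,"rz": 0,"tx": 0.025,"ty": 0.003,"tz": 0.055,"jaw": 1},
    {"rx": 0,"ry": 0,"rz": 0,"tx": 0.028,"ty": 0.002,"tz": 0.052,"jaw": 1},
    {"rx": 0,"ry": 0,"rz": 0,"tx": 0.031,"ty": 0.003,"tz": 0.052,"jaw": 1},
    {"rx": 0,"ry": 0,"rz": 0,"tx": 0.033,"ty": 0.003,"tz": 0.05,"jaw": 1},
    {"rx": 0,"ry": 0,"rz": 0,"tx": 0.036,"ty": 0.004,"tz": 0.048,"jaw": 1}
  ]
}}

```text
clock: 3.4
tool_pos: [522.5, 240.0, 212.8]
tool_rot: [[-0.995, -0.095, -0.001], [-0.095, 0.995, -0.004], [0.002, -0.004, -1.0]]
wrist_force: [-0.3, -6.6, -2.8]
grip_width: 24.0
grip_force: 29.6
```

Call:
{"api": "move_arm", "payload": {
  "deltas": [
    {"rx": 0,"ry": 0,"rz": 0,"tx": 0.038,"ty": 0.004,"tz": 0.047,"jaw": 1},
    {"rx": 0,"ry": 0,"rz": 0,"tx": 0,"ty": 0,"tz": 0,"jaw": 1},
    {"rx": 0,"ry": 0,"rz": 0,"tx": 0,"ty": 0,"tz": 0,"jaw": 1}
  ]
}}

```text
clock: 3.7
tool_pos: [526.5, 240.5, 217.6]
tool_rot: [[-0.995, -0.095, -0.001], [-0.095, 0.995, -0.004], [0.001, -0.004, -1.0]]
wrist_force: [0.0, -5.7, -1.2]
grip_width: 23.9
grip_force: 29.6
```

Run:
```python
from h import *
S=capture("side");o=observe();print(np.round(o["tool_pos"],1),o["clock"],o["grip_width"],o["wrist_force"])
save(S,"s3.png",(160,180,320,350),3.5)
```

```text
[526.4 240.5 217.5] 3.75 23.801303153005588 [-0.71811947 -7.08649773 -1.7819663 ]
```

View pics/s3.png

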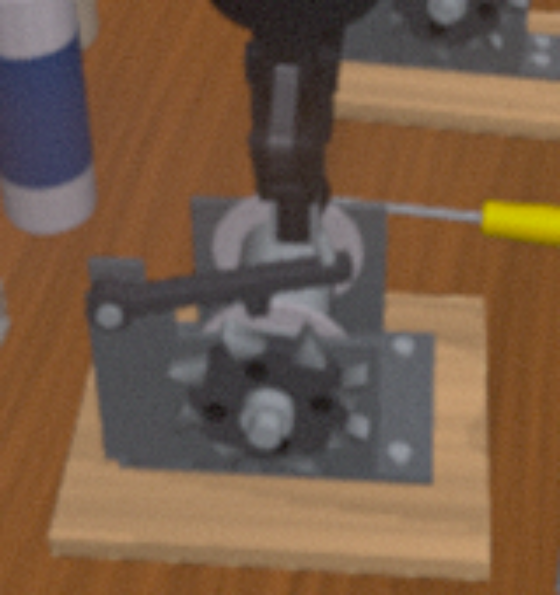

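The pawl is clearly lifted: its bar rises from the pivot at (105,300) in the crop to about (345,265). Its nose is clear of the wheel. I'll hold for about 4.5 s while the drum runs back.

Call:
{"api": "move_arm", "payload": {
  "deltas": [
    {"rx": 0,"ry": 0,"rz": 0,"tx": 0,"ty": 0,"tz": 0,"jaw": 1},
    {"rx": 0,"ry": 0,"rz": 0,"tx": 0,"ty": 0,"tz": 0,"jaw": 1},
    {"rx": 0,"ry": 0,"rz": 0,"tx": 0,"ty": 0,"tz": 0,"jaw": 1},
    {"rx": 0,"ry": 0,"rz": 0,"tx": 0,"ty": 0,"tz": 0,"jaw": 1},
    {"rx": 0,"ry": 0,"rz": 0,"tx": 0,"ty": 0,"tz": 0,"jaw": 1}
  ]
}}

```text
clock: 4.25
tool_pos: [526.3, 240.5, 217.4]
tool_rot: [[-0.995, -0.095, -0.001], [-0.095, 0.995, -0.004], [0.001, -0.004, -1.0]]
wrist_force: [0.1, -5.3, -1.9]
grip_width: 24.0
grip_force: 29.6
```

Run:
```python
from h import *
# camera calls hold the arm 0.05 s each; watch the wheel for change
prev=capture("side");
for i in range(70):
    p=capture("side")
    if i%7==6:
        a,b=[cv2.GaussianBlur(q["pixels"][265:325,205:275].astype(np.float32),(0,0),1) for q in (prev,p)]
        print(round(observe()["clock"],2),round(float(np.abs(a-b).mean()),2)); prev=p
o=observe();print(np.round(o["tool_pos"],1),o["grip_width"])
save(p,"s4.png",(160,180,320,350),3.5)
```

```text
4.65 7.99
5.0 8.44
5.35 8.54
5.7 8.41
6.05 8.37
6.4 6.61
6.75 0.72
7.1 0.74
7.45 0.74
7.8 0.72
[526.3 240.5 217.4] 23.964400019758553
```

View pics/s4.png

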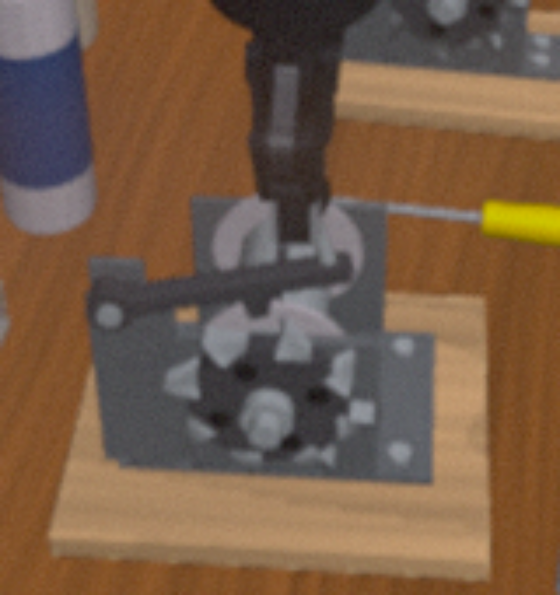

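The drum turned until about 6.5 s and has been still since. The pawl nose is above a tooth gap at about (258,305) in the crop. I'll lower along the same arc.

Call:
{"api": "move_arm", "payload": {
  "deltas": [
    {"rx": 0,"ry": 0,"rz": 0,"tx": -0.038,"ty": -0.004,"tz": -0.047,"jaw": 1},
    {"rx": 0,"ry": 0,"rz": 0,"tx": -0.036,"ty": -0.004,"tz": -0.048,"jaw": 1},
    {"rx": 0,"ry": 0,"rz": 0,"tx": -0.033,"ty": -0.003,"tz": -0.05,"jaw": 1},
    {"rx": 0,"ry": 0,"rz": 0,"tx": -0.031,"ty": -0.003,"tz": -0.052,"jaw": 1},
    {"rx": 0,"ry": 0,"rz": 0,"tx": -0.028,"ty": -0.002,"tz": -0.052,"jaw": 1}
  ]
}}

```text
clock: 8.3
tool_pos: [510.7, 238.8, 193.1]
tool_rot: [[-0.996, -0.095, 0.002], [-0.095, 0.996, -0.004], [-0.001, -0.004, -1.0]]
wrist_force: [1.3, -6.9, -0.7]
grip_width: 24.1
grip_force: 29.6
```

Call:
{"api": "move_arm", "payload": {
  "deltas": [
    {"rx": 0,"ry": 0,"rz": 0,"tx": -0.022,"ty": -0.003,"tz": -0.045,"jaw": 1},
    {"rx": 0,"ry": 0,"rz": 0,"tx": 0,"ty": 0,"tz": 0,"jaw": 1},
    {"rx": 0,"ry": 0,"rz": 0,"tx": 0,"ty": 0,"tz": 0,"jaw": 0.5},
    {"rx": 0,"ry": 0,"rz": 0,"tx": 0,"ty": 0,"tz": 0,"jaw": 0},
    {"rx": 0,"ry": 0,"rz": 0,"tx": 0,"ty": 0,"tz": 0,"jaw": 0}
  ]
}}

```text
clock: 8.8
tool_pos: [508.0, 240.9, 188.6]
tool_rot: [[-0.995, -0.096, 0.0], [-0.096, 0.995, 0.001], [-0.0, 0.001, -1.0]]
wrist_force: [-0.8, -0.3, -0.4]
grip_width: 67.1
grip_force: 0.0
```

Call:
{"api": "move_arm", "payload": {
  "deltas": [
    {"rx": 0,"ry": 0,"rz": 0,"tx": 0,"ty": 0,"tz": 0,"jaw": 0},
    {"rx": 0,"ry": 0,"rz": 0,"tx": 0,"ty": 0,"tz": 0,"jaw": 0},
    {"rx": 0,"ry": 0,"rz": 0,"tx": 0,"ty": 0,"tz": 0,"jaw": 0}
  ]
}}

```text
clock: 9.1
tool_pos: [507.7, 240.6, 188.3]
tool_rot: [[-0.995, -0.096, -0.0], [-0.096, 0.995, 0.0], [0.0, 0.0, -1.0]]
wrist_force: [0.0, -0.3, 0.4]
grip_width: 85.2
grip_force: 0.0
```

Call:
{"api": "move_arm", "payload": {
  "deltas": [
    {"rx": 0,"ry": 0,"rz": 0,"tx": 0,"ty": 0,"tz": 0.2,"jaw": 0},
    {"rx": 0,"ry": 0,"rz": 0,"tx": 0,"ty": 0,"tz": 0.3,"jaw": 0},
    {"rx": 0,"ry": 0,"rz": 0,"tx": 0,"ty": 0,"tz": 0.3,"jaw": 0},
    {"rx": 0,"ry": 0,"rz": 0,"tx": 0,"ty": 0,"tz": 0.2,"jaw": 0},
    {"rx": 0,"ry": 0,"rz": 0,"tx": 0,"ty": 0,"tz": 0,"jaw": 0}
  ]
}}

```text
clock: 9.6
tool_pos: [509.9, 241.2, 292.2]
tool_rot: [[-0.995, -0.096, 0.007], [-0.096, 0.995, 0.002], [-0.007, 0.002, -1.0]]
wrist_force: [0.7, -0.6, 0.2]
grip_width: 85.4
grip_force: 0.0
```

Run:
```python
from h import *
S=capture("side");o=observe();print(np.round(o["tool_pos"],1),o["clock"],o["wrist_force"])
save(S,"s5.png",(160,100,380,350),2.3)
```

```text
[508.8 240.9 289.9] 9.65 [-1.04082247 -0.17447844 -0.9208134 ]
```

View pics/s5.png

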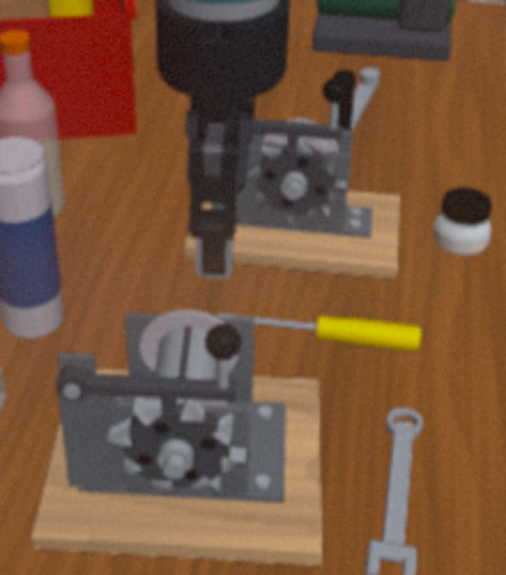

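The ball is back at (257,248) px, exactly where it started. The pawl is down in the teeth, the gripper is clear and the narrow winch is untouched.

```bash
python3 -c "
from cell import robot
print(robot.close_job())"
```

```text
the job is handed in; nothing more can be done
None
```

The wide winch's drum has run back and stopped, its pawl is down between the teeth with the gripper clear, and the narrow winch was not touched; the job was handed in at about 9.7 s, and no verdict was returned.

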